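# Crank the clamp round to the front and hold the magnifier over it

### The arm

A 7-joint arm with a two-finger parallel gripper is mounted at the origin on the work surface. World frame = base frame: x ahead of the robot, y to its left, z up, the work surface at z = 0. Lengths are in mm, angles in rad, forces in N, time in s.
With the tool pointing down it reaches from about 400 to 875 mm from the base axis. Payload 6.5 kg.
Tool frame: the origin (TCP) lies midway between the tips of the shut fingers; the grasp point (between the pads) lies 19 mm behind it; z points along the fingers, y is the line along which they close (so a half turn about z gives the same grasp; the last joint's range is limited). The gripper opens to 88 mm and grips with 3 to 60 N. Pads are 18 mm wide; open, the fingers measure 123 mm over their backs; the gripper's body (75 mm by 187 mm) begins 45 mm behind the grasp point.
Start: joints at [1.281, 0.536, -0.004, 1.538, 0.003, 1.067, -0.071], TCP at [144.255, -633.783, 238.716] pointing down, gripper open.
Joint ranges: [-2.7, 2.7], [-0.37, 2.16], [-1.27, 1.26], [0.24, 2.4], [-1.31, 4.45], [0.19, 1.91], [-2.76, 2.76]. Speed limits (rad/s): [2.39, 2.39, 3.14, 3.14, 3.14, 3.14, 3.14].

### API

Orientations are given as a rotation vector (axis times angle).
In Python, from plant import r, vision, hand_in gives the robot as it stands.
- The arm moves only by the shell command python3 -m crank 'ROWS' [OPENING] [FORCE]. ROWS is JSON, a list of rows, each a list of 2 entries, a list of its own where there are three numbers: the shift along the tool's x, y, z in m, then the turn, a rotation vector about the tool's x, y, z in rad. A call has 1 to 8 rows; each row shifts and turns the commanded pose from where the row before left it, along the tool's axes as they then stand; what a row does not reach is not made up. A row lasts 1/12 s, in which the tool goes at most 41.7 mm and 7.16 degrees, less where a joint would pass 70% of its speed; a pose out of reach is approached as far as the arm can. A call is refused whole if a number of a shift passes 0.0417 or a number of a turn 0.125, either way. A call with a gripper value outside its range is refused whole. OPENING is the finger opening in m, from 0 to 0.0881, set as the call begins (- or left out, the last holds). The fingers move at their own pace and stop on an object; FORCE is the grip in N (left out, the last holds). Time passes only in rows, so rows that do not move let the fingers close. It gives the time, the measured TCP pose, the force, the opening and the grip force at its end, in the units of the state.
- r.observe(): the state, without advancing time (a new reading comes with each control period).
- vision.grab_frame(name): name is "scene" or "top" or "wrist"; returns the picture (400x640x3 uint8, red, green, blue); there is no depth.
- vision.camera_model(name): a dict with "fx", "fy", "cx", "cy" (pixels), "R" (3x3) and "t" (3): a world point X has camera coordinates R X + t; the wrist camera has in their place "T_tool_cam" (4x4, takes a point from camera to tool coordinates, whose origin is the TCP and whose axes are the flange's). Camera axes: x right, y down, z forward; pixel columns grow to the right and rows downward; lengths in mm; the calibration is good to about 2 mm. A picture is of the moment at which its call begins: read the wrist's pose just before it. camera_model takes no time and is no camera call.
- hand_in(): hands the job in; it is judged then, once.
The state is a dict: "t": time; "joint_positions": joint angles; "dq": joint speeds; "tau": joint torques, N m; "tcp_pos": TCP position; "eef_rot": TCP orientation; "wrist_force": force on the tool from outside, world axes, zero at the start; "moment": the same for the moment, N m; "gripper_width": finger opening in mm; "grasp_force": force on a finger pad.
Only numpy, scipy, OpenCV 4.12 (cv2) and the standard library are available. Lean on these libraries where they do the work, as an engineer would, in place of code of your own. Each camera call takes 0.05 s, during which the arm holds its last target. There are 200 camera calls.

### The job

Turn the tray carousel with its hand crank until the yellow roller clamp lying in the big lower tray has come round to the index tab at the front of the base, without touching the trays or what lies in them. Then take the rectangular magnifier by its handle, lift it higher than the specimen jar and carry it across, disturbing nothing on the counter, and hold it level over that clamp with its underside about 2 cm above it, the lens centred on the clamp and its long side along the clamp, ready for inspection; it must not touch the clamp or the trays. Finish while still holding it there, motionless.

Things in the scene. Friction and masses are not known exactly. Their poses are not given: they have to be found in the camera images.
- clamp: the yellow roller clamp to inspect, the only one in the carousel: channel 50 mm long (x axis), 16 mm wide (20 at the flange at its -x end), ribbed wheel up to 20.5 mm above the underside, its top. Loose, 14 g. It lies flat in a compartment of the lower tray, roughly tangential, about 112 mm from the carousel's axis, and rides with the tray. Origin: centre of the underside, z up.
- trays: white rotating stack of the carousel, turning as one piece about a vertical axis. Origin on that axis at counter height, z up. Lower tray: 320 mm across, floor top at z = 55 mm, rim to 80 mm, six radial dividers with tops at 75 mm. Upper tray: 130 mm across, from 126 to 150 mm; spindle knob to 195 mm. Driven by the crank through a belt; stays where it is left.
- carousel_base: white base of the carousel, fixed to the counter: 250 mm round foot, belt cover and the crank's drive housing (96 mm across, 74 mm tall, to the robot's left of the trays). Origin on the trays' axis at counter height; its -x side is the front, facing the robot, where a narrow steel index tab stands just outside the lower tray's rim (175 mm from the axis, 76 mm tall).
- front_place (a point): point on the lower tray's floor (z = 55 mm) in line with the index tab, 112 mm from the axis at the front: where the clamp has to come.
- crank_axis (a point): point on the crank's vertical axis at the gripping height of the knob, 122 mm above the counter.
- crank_grip (a point): gripping point of the crank's knob, 55 mm from the crank's axis, 122 mm above the counter; moves with the crank. The knob is an upright black cylinder 24 mm across, from 92 to 138 mm above the counter, and spins freely on its pin, so a gripper need not turn with it. The flat crank arm lies below it, from 80 to 88 mm, the hub to 97 mm.
- crank (a joint): angle of the crank (rad), counter-clockwise seen from above, 0 at the start wherever it then stands. The trays turn the same way by two thirds of it (crank 1.5 rad = trays 1 rad). It can go 7.5 rad either way, turns with 1 to 2 N at the knob and stays where it is left.
- magnifier: rectangular hand magnifier lying flat on the counter, 217 mm long, about 160 g, flat underside. Origin: lens centre, on the underside; x axis along the long side, from handle to lens; z up. White frame 102 x 58 mm, 12 mm thick, clear lens 90 x 46 mm; grey straight handle from x = -62 to -166 mm, 26 mm wide, 24 mm tall, underside flush with the frame's; balance point near x = -70 mm.
- jar: bystander: frosted glass specimen jar with a white screw lid, 66 mm across, 88 mm tall. Origin: centre of the underside.
- dish: bystander: round green dish of luer caps, 80 mm across, 22 mm tall. Origin: centre of the underside.
- spare_clamp: bystander: a second yellow roller clamp of the same shape, lying on the counter, not in the carousel.
- forceps: bystander: steel Kocher forceps, 160 mm long, 8 mm tall, lying on the counter. Origin near the middle of its length.
- pump_bottle: bystander: white hand gel bottle, 62 mm across, 171 mm tall. Origin: centre of the underside.
- pinch_clamp_a: bystander: white pinch clamp, 46 x 11 x 17 mm, loose in another compartment of the lower tray.
- pinch_clamp_b: bystander: another such pinch clamp in another compartment.
There are look-alikes about, which are no part of the job. What is shaped like the clamp but turquoise is not meant. What is meant by the magnifier is not pink, and is the larger of those in its own colour.

How it is judged (in metres and radians):
On the way, in this order (a step that is already met when the one before it is completed fails the run):
1. the roller clamp has come round to the index tab (within 25 mm of the front place) and the trays are at rest (horizontal distance between clamp and front_place below 0.025 m and angular speed of trays below 0.1 rad/s), for 0.2 s.
2. the magnifier is lifted higher than the jar (underside above 95 mm) before it comes over the clamp (height (world z) of magnifier above 0.095 m and horizontal distance between magnifier and clamp above 0.12 m), for 0.05 s.
At the end, for the whole second after the job is handed in: clamp within 30 mm of the front place; magnifier held at rest over it, touching neither clamp, trays nor base: lens centre within 15 mm of the clamp's seen from above, underside 8 to 35 mm above the clamp's top, long side within 0.22 rad of the clamp's length (either way), tilt under 0.14 rad (horizontal distance between clamp and front_place below 0.03 m and horizontal distance between magnifier and clamp below 0.015 m and z of magnifier in the frame of clamp between 0.0285 and 0.0555 m and angle between the x axis of magnifier and the x axis of clamp, either way round below 0.22 rad and angle between magnifier's own z axis and vertical below 0.14 rad and linear speed of magnifier below 0.02 m/s and contact force between the fingers and magnifier above 1 N and contact force between magnifier and trays below 0.1 N and contact force between magnifier and clamp below 0.1 N and contact force between magnifier and carousel_base below 0.1 N); the arm keeps its last pose, push and grip.
It fails at once if the robot touches the trays or what lies in them (they are turned by the crank alone) (contact force between any of the fingers, the arm and trays above 1 N or contact force between any of the fingers, the arm and clamp above 0.5 N or contact force between the fingers and pinch_clamp_a above 0.5 N or contact force between the fingers and pinch_clamp_b above 0.5 N).
It fails at once if the magnifier touches the clamp or the trays (contact force between magnifier and clamp above 0.5 N or contact force between magnifier and trays above 0.5 N).
It fails at once if a bystander on the counter is pushed more than 20 mm or tipped (distance of any of jar, dish, spare_clamp, forceps, pump_bottle from where it was at the start of the episode above 0.02 m or angle between jar's own z axis and vertical above 0.4 rad).
It also fails if it takes over 64 s, if anything falls off the work surface, if the arm or the gripper's body presses on something with over 40 N, if the wrist force passes 120 N, or if a joint passes its speed limit or range.

## Working session

There is one attempt and no reset: what is moved stays moved. The work goes in short steps, Python scripts to look and compute and a shell command to move; the robot and the scene stay as the last step left them, time stands still between calls to the robot, and variables do not carry over. Pictures are saved under pics/ and viewed, at most 12 in all, crops included, and the job is handed in when it is done.

```bash
ls; mkdir -p pics
python3 - <<'E'
from plant import r,vision
import cv2
s=r.observe();print({k:s[k] for k in('t','tcp_pos','eef_rot')})
for n in('scene','top'):
    im=vision.grab_frame(n);cv2.imwrite(f'pics/{n}0.png',im[:,:,::-1]);m=vision.camera_model(n);print(n,m)
print(vision.camera_model('wrist'))
E
```

```text
pics
{'t': 0.0, 'tcp_pos': array([ 144.1156789 , -633.22136233,  237.85068516]), 'eef_rot': array([-3.12030549e+00, -3.50709998e-01,  4.89254461e-04])}
scene {'fx': 472.14952350709143, 'fy': 472.14952350709143, 'cx': 313.56875449278107, 'cy': 199.56629540106027, 'R': array([[-0.02706169,  0.99958912,  0.00944742],
       [ 0.68555722,  0.02543649, -0.72757425],
       [-0.72751561, -0.01321264, -0.68596389]]), 't': array([ 164.80941909, -294.73360818, 1943.12916604])}
top {'fx': 409.52634041319055, 'fy': 409.52634041319055, 'cx': 320.7383158317044, 'cy': 202.13854169139591, 'R': array([[-0.02348129, -0.99968618, -0.00872776],
       [-0.996035  ,  0.02414307, -0.08562349],
       [ 0.08580733,  0.0066826 , -0.99628934]]), 't': array([-130.28121918,  524.28244895, 1189.849765  ])}
{'fx': 315.45276199235275, 'fy': 315.45276199235275, 'cx': 317.0226613053926, 'cy': 200.11646044170925, 'T_tool_cam': array([[ 2.07380183e-04, -9.59234197e-01, -2.82612299e-01,
         7.38577419e+01],
       [ 9.99999921e-01,  1.03041614e-04,  3.84056629e-04,
        -5.11853114e-01],
       [-3.39279425e-04, -2.82612356e-01,  9.59234143e-01,
        -1.45355056e+02],
       [ 0.00000000e+00,  0.00000000e+00,  0.00000000e+00,
         1.00000000e+00]])}
```

View pics/top0.png

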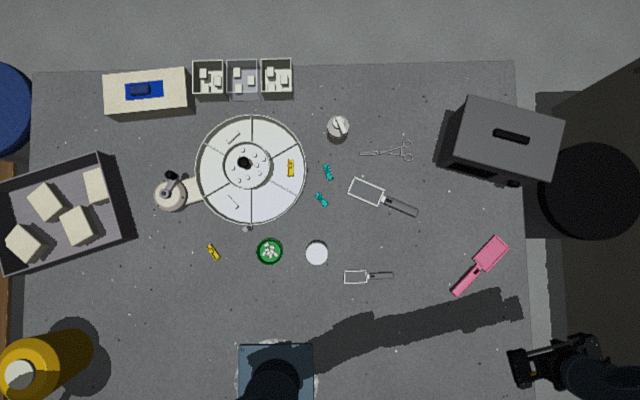

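View pics/scene0.png

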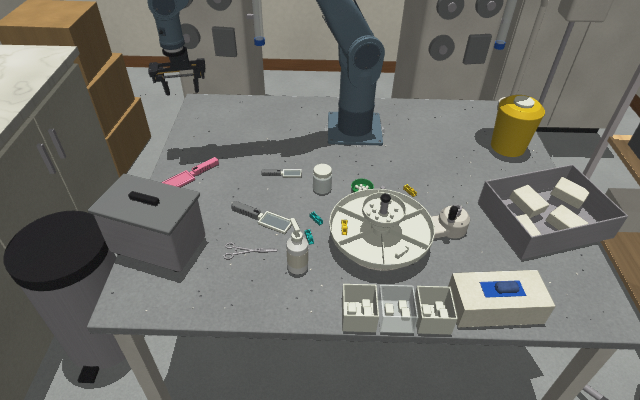

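Top view: carousel hub near (248,165), yellow clamp at (291,168) on its right, and tab at (248,228). The crank knob is at about (171,176) on the housing at (170,195), and the big magnifier has its lens at (367,191) and handle at (403,209). The scene view agrees, with the pump bottle, jar and dish nearby.

```bash
cat > h.py <<'E'
import numpy as np,cv2
from plant import r,vision
from scipy.spatial.transform import Rotation as Ro
def cam(n,s=None):
    m=vision.camera_model(n)
    if n!='wrist':
        R=m['R'];return m,R.T,-R.T@m['t']
    T=m['T_tool_cam'];W=Ro.from_rotvec(s['eef_rot']).as_matrix()
    return m,W@T[:3,:3],W@T[:3,3]+s['tcp_pos']
def ray(c,p,z):
    m,A,o=c;p=np.atleast_2d(np.asarray(p,float))
    d=np.c_[(p[:,0]-m['cx'])/m['fx'],(p[:,1]-m['cy'])/m['fy'],np.ones(len(p))]@A.T
    return o+d*((z-o[2])/d[:,2])[:,None]
def blobs(mask,amin=20):
    n,l,st,ce=cv2.connectedComponentsWithStats(mask.astype(np.uint8))
    return [(st[i].tolist(),ce[i].round(1).tolist(),np.argwhere(l==i)[:,::-1]) for i in range(1,n) if st[i][4]>=amin]
def proj(c,X):
    m,A,o=c;q=(np.atleast_2d(X)-o)@A
    return np.c_[m['fx']*q[:,0]/q[:,2]+m['cx'],m['fy']*q[:,1]/q[:,2]+m['cy']]
E
python3 - <<'E'
from h import *
im=cv2.imread('pics/top0.png');c=cam('top')
h=cv2.cvtColor(im,cv2.COLOR_BGR2HSV)
y=(h[...,0]>18)&(h[...,0]<35)&(h[...,1]>150)&(h[...,2]>120)
for st,ce,p in blobs(y,15):
    if st[0]>150: 
        for z in(12,67):
            P=ray(c,p,z)[:,:2];print('yel',st,ce,z,P.mean(0).round(1),cv2.minAreaRect(P.astype(np.float32)))
for n,p,z in[('hub',(245,162),195),('knob',(171,176),138),('housing',(170,195),74),('tab',(248,228),76),('lens',(367,191),12),('handle',(403,209),24),('jar',(317,253),88),('dish',(269,251),22),('pump',(338,127),150)]:
    print(n,ray(c,p,z)[0].round(1))
cr=cv2.resize(im[100:250,140:430],None,fx=2.75,fy=2.75,interpolation=cv2.INTER_CUBIC);cv2.imwrite('pics/crop1.png',cr)
E
```

```text
yel [288, 160, 5, 16, 73] [290.2, 167.3] 12 [629.2 -53.3] ((628.673095703125, -52.72156524658203), (12.055599212646484, 45.696067810058594), 88.99894714355469)
yel [288, 160, 5, 16, 73] [290.2, 167.3] 67 [619.6 -57.7] ((619.110595703125, -57.155582427978516), (11.51085376739502, 43.6312370300293), 88.99894714355469)
yel [208, 245, 11, 15, 72] [212.7, 251.9] 12 [381.9 180.4] ((381.763916015625, 180.8407745361328), (45.51011657714844, 16.44378662109375), 38.38015365600586)
yel [208, 245, 11, 15, 72] [212.7, 251.9] 67 [383.5 165.4] ((383.3582458496094, 165.8529815673828), (43.45368957519531, 15.70076847076416), 38.380184173583984)
hub [613.9  47.5 195. ]
knob [591.6 258.7 138. ]
housing [547.3 285.1  74. ]
tab [448.3  63.3  76. ]
lens [ 551.9 -281.6   12. ]
handle [ 494.7 -384.4   24. ]
jar [ 374.3 -129.5   88. ]
dish [380.9  12.3  22. ]
pump [ 711.4 -194.7  150. ]
```

View pics/crop1.png

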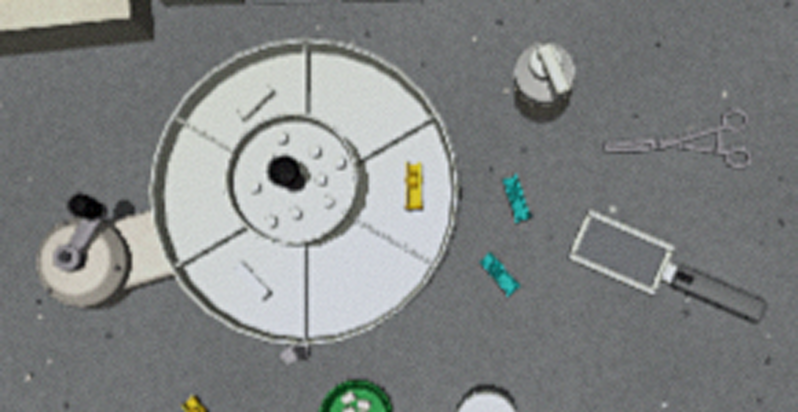

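The crop shows the tray rim circle centred about crop (304,191), the tab at (293,353), the crank hub at (68,257), and the knob leaning from (105,212) at the bottom to (80,204) at the top. The magnifier frame and handle are clear, with the frame corners at (592,211), (674,249), (654,292) and (571,256), and the handle end at (762,308).

Run:
```python
from h import *
im=cv2.imread('pics/top0.png');c=cam('top');f=lambda x,y:(140+(x+.5)/2.75-.5,100+(y+.5)/2.75-.5)
for n,p,z in[('rim L',(150,191),80),('rim R',(457,191),80),('rim T',(304,38),80),('rim B',(304,345),80),('upper L',(229,180),150),('upper R',(365,180),150),('upT',(297,114),150),('upB',(297,245),150),('tab',(291,354),76),('hub',(68,257),97),('knobtop',(82,205),138),('hL',(38,262),74),('hR',(128,262),74),('hT',(85,218),74),('hB',(85,308),74),
 ('f1',(592,211),12),('f2',(674,249),12),('f3',(654,292),12),('f4',(571,256),12),('hend',(762,308),18),('hstart',(680,276),20)]:
    print(n,ray(c,f(*p),z)[0].round(1))
g=cv2.cvtColor(im,cv2.COLOR_BGR2GRAY);d=g<35
d[:, :150]=0;d[:,190:]=0;d[:160]=0;d[200:]=0
for st,ce,p in blobs(d,5):print(st,ce,ray(c,ce,115)[0].round(1))
# white magnifier frame
w=(g>150);w[:180]=0
for st,ce,p in blobs(w,30):
    if 340<st[0]<400 and st[1]<215:
        P=ray(c,p,12)[:,:2].astype(np.float32);print('frame',st,cv2.minAreaRect(P))
```

```text
rim L [618.9 214.4  80. ]
rim R [ 611.  -103.2   80. ]
rim T [776.6  53.5  80. ]
rim B [456.   56.3  80. ]
upper L [615.5 115.2 150. ]
upper R [612.2 -17.  150. ]
upT [679.   48.5 150. ]
upB [550.3  49.6 150. ]
tab [447.3  70.4  76. ]
hub [550.3 292.1  97. ]
knobtop [596.5 262.8 138. ]
hL [548.6 332.2  74. ]
hR [546.3 238.8  74. ]
hT [593.3 283.8  74. ]
hB [499.7 283.1  74. ]
f1 [ 596.8 -247.    12. ]
f2 [ 552.9 -334.7   12. ]
f3 [ 506.7 -311.4   12. ]
f4 [ 548.  -222.7   12. ]
hend [ 486.2 -425.9   18. ]
hstart [ 522.7 -338.9   20. ]
[165, 171, 13, 9, 79] [170.8, 174.8] [598.6 267.9 115. ]
frame [347, 180, 39, 27, 200] ((549.4052124023438, -282.0266418457031), (111.87968444824219, 58.0949592590332), 64.80250549316406)
```

```bash
python3 -m crank '[[[0.041,0,-0.006],[0,0,-0.063]],[[0.041,0,-0.006],[0,0,-0.063]],[[0.041,0,-0.006],[0,0,-0.063]],[[0.041,0,-0.006],[0,0,-0.063]],[[0.041,0,-0.006],[0,0,-0.063]],[[0.041,0,-0.006],[0,0,-0.063]],[[0.041,0,-0.006],[0,0,-0.063]],[[0.041,0,-0.006],[0,0,-0.063]]]'
python3 -m crank '[[[0.041,0,0],[0,0,-0.063]],[[0.041,0,0],[0,0,-0.063]],[[0.041,0,0],[0,0,-0.063]],[[0.041,0,0],[0,0,-0.063]],[[0.041,0,0],[0,0,-0.063]],[[0.041,0,0],[0,0,-0.063]],[[0.041,0,0],[0,0,-0.063]],[[0.041,0,0],[0,0,-0.063]]]'
python3 -m crank '[[[0.041,0,0],[0,0,-0.063]],[[0.041,0,0],[0,0,-0.063]],[[0.041,0,0],[0,0,-0.063]],[[0.041,0,0],[0,0,-0.063]],[[0.041,0,0],[0,0,-0.063]],[[0,0,0],[0,0,0]],[[0,0,0],[0,0,0]]]'
python3 - <<'E'
from h import *
s=r.observe();im=vision.grab_frame('wrist')[:,:,::-1].copy();cv2.imwrite('pics/w1.png',im)
np.savez('w1.npz',tcp_pos=s['tcp_pos'],eef_rot=s['eef_rot']);print(s['tcp_pos'],s['eef_rot'],s['joint_positions'],s['t'])
E
```

```text
t: 0.77
tcp_pos: [438.8, -493.0, 286.5]
eef_rot: [-2.934, -1.122, 0.0]
wrist_force: [0.7, -0.6, -0.9]
gripper_width: 88.3
grasp_force: 0.0
t: 1.43
tcp_pos: [627.2, -228.8, 286.2]
eef_rot: [-2.561, -1.818, 0.001]
wrist_force: [0.4, 0.6, 0.3]
gripper_width: 88.2
grasp_force: 0.0
t: 2.02
tcp_pos: [669.5, -26.9, 286.3]
eef_rot: [-2.24, -2.2, -0.001]
wrist_force: [0.4, -0.4, -0.7]
gripper_width: 87.8
grasp_force: 0.0
[669.45327489 -26.87859547 286.30018688] [-2.24006348e+00 -2.19999528e+00 -8.67392220e-04] [ 0.26304553  0.57260738 -0.44791427  1.40585374  0.25056622  1.22043595
 -0.2266112 ] 2.0167
```

View pics/w1.png

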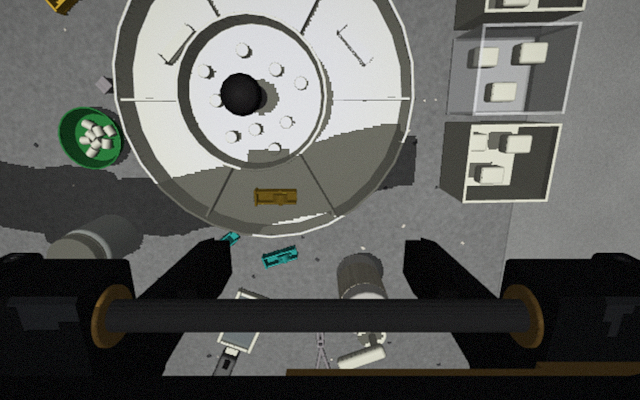

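The wrist view shows the rim from x=114 to 413 with its bottom near y=236, the upper tray from 178 to 328 by 12 to 168, the tab at (104,85) and the clamp at (275,197).

Run:
```python
from h import *
s=dict(np.load('w1.npz'));c=cam('wrist',s);im=cv2.imread('pics/w1.png')
for n,p,z in[('rimL',(114,80),80),('rimR',(413,80),80),('rimB',(265,236),80),('uL',(178,90),150),('uR',(328,90),150),('uT',(253,12),150),('uB',(253,168),150),('tab',(103,85),76),('hub',(240,94),195)]:
    print(n,ray(c,p,z)[0].round(1))
# clamp
h=cv2.cvtColor(im,cv2.COLOR_BGR2HSV);y=(h[...,0]>15)&(h[...,0]<35)&(h[...,1]>130)&(h[...,2]>60)
for st,ce,p in blobs(y,100):
    if 150<ce[1]<230:P=ray(c,p,66)[:,:2].astype(np.float32);print('clamp',st,ce,cv2.minAreaRect(P),P.mean(0))
# check: circle fits by edges of rim radius
```

```text
rimL [459.6  78.   80. ]
rimR [772.3  72.4  80. ]
rimB [ 606.3 -100.5   80. ]
uL [554.4  62.8 150. ]
uR [681.   60.6 150. ]
uT [622.1 120.1 150. ]
uB [612.7  -4.9 150. ]
tab [444.6  73.6  76. ]
hub [616.9  56.7 195. ]
clamp [254, 188, 43, 18, 608] [274.9, 196.1] ((618.9520263671875, -55.416587829589844), (21.26799964904785, 50.68632125854492), 88.99260711669922) [618.9404   -54.814404]
```

```bash
python3 -m crank '[[[0.036,-0.009,0],[0,0,0]],[[0.036,-0.009,0],[0,0,0]],[[0.036,-0.009,0],[0,0,0]],[[0.036,-0.009,0],[0,0,0]],[[0.036,-0.009,0],[0,0,0]],[[0.036,-0.009,0],[0,0,0]],[[0.036,-0.009,0],[0,0,0]],[[0.036,-0.009,0],[0,0,0]]]'
python3 -m crank '[[[0,0,0],[0,0,-0.123]],[[0,0,0],[0,0,-0.123]],[[0,0,0],[0,0,-0.123]],[[0,0,0],[0,0,-0.123]],[[0,0,0],[0,0,-0.123]]]'
python3 -m crank '[[[0,0,0],[0,0,-0.123]],[[0,0,0],[0,0,-0.123]],[[0,0,0],[0,0,-0.123]],[[0,0,0],[0,0,-0.123]],[[0,0,0],[0,0,-0.123]],[[0,0,0],[0,0,0]],[[0,0,0],[0,0,0]]]'
python3 - <<'E'
from h import *
s=r.observe();im=vision.grab_frame('wrist')[:,:,::-1].copy();cv2.imwrite('pics/w2.png',im)
np.savez('w2.npz',tcp_pos=s['tcp_pos'],eef_rot=s['eef_rot']);print(s['tcp_pos'],s['eef_rot'],s['joint_positions'],s['t'])
c=cam('wrist',s);print(proj(c,[[598,268,138],[548,287,97],[548,287,74]]))
E
```

```text
t: 2.73
tcp_pos: [605.2, 257.6, 286.5]
eef_rot: [2.252, 2.189, -0.001]
wrist_force: [1.2, -1.0, -0.6]
gripper_width: 88.2
grasp_force: 0.0
t: 3.15
tcp_pos: [605.7, 256.0, 286.2]
eef_rot: [1.475, 2.773, -0.002]
wrist_force: [0.2, -0.5, -0.1]
gripper_width: 87.9
grasp_force: 0.0
t: 3.73
tcp_pos: [605.4, 256.7, 286.2]
eef_rot: [-0.58, -3.087, 0.001]
wrist_force: [0.1, 0.7, 0.1]
gripper_width: 88.5
grasp_force: 0.0
[605.42306474 256.71763728 286.19545996] [-5.79976733e-01 -3.08722050e+00  1.38045516e-03] [ 0.01357516  0.62255701 -0.76050333  1.43040844  0.43584212  1.26218023
  0.41404989] 3.7333
[[324.451656   174.58546031]
 [323.522781   115.09583908]
 [323.13243472 114.58858795]]
```

View pics/w2.png

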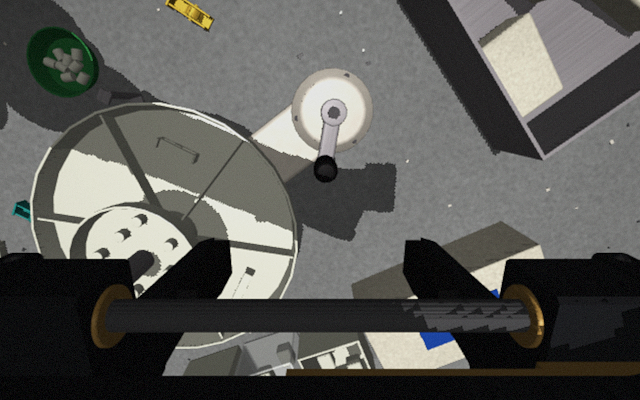

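The knob top is at (325,171), the hub at (333,113), and the housing top is centred at about (332,111).

Run:
```python
from h import *
s=dict(np.load('w2.npz'));c=cam('wrist',s)
k=ray(c,(325,171),138)[0];a=ray(c,(333.5,113),97)[0];b=ray(c,(332,111),74)[0]
W=Ro.from_rotvec(s['eef_rot']).as_matrix()
print(k,a,b,np.hypot(*(k-a)[:2]),np.degrees(np.arctan2(*(k-a)[1::-1])))
print('xy tool ang',np.degrees(np.arctan2(W[1,0],W[0,0])),np.degrees(np.arctan2(W[1,1],W[0,1])))
print('tool shift',W.T@(np.r_[k[:2],106]-s['tcp_pos']))
```

```text
[594.96617165 269.71196293 138.        ] [549.76677617 297.24540178  97.        ] [547.97916818 297.3654748   74.        ] 52.92518876925391 -31.347893531984294
xy tool ang 158.72042287913558 68.72043341124561
tool shift [ 14.4242738    8.48120413 180.19048921]
```

```bash
python3 -m crank '[[[0,0,0],[0,0,0.0935]],[[0,0,0],[0,0,0.0935]],[[0.004,0.0015,0.03],[0,0,0]],[[0.004,0.0015,0.03],[0,0,0]],[[0.004,0.0015,0.03],[0,0,0]],[[0.0037,0.001,0.03],[0,0,0]],[[0,0,0],[0,0,0]]]'
python3 - <<'E'
from h import *
s=r.observe();im=vision.grab_frame('wrist')[:,:,::-1].copy();cv2.imwrite('pics/w3.png',im)
print(s['tcp_pos'],s['eef_rot']);c=cam('wrist',s)
d=cv2.cvtColor(im,cv2.COLOR_BGR2GRAY)
print(proj(c,[[595,269.7,138],[549,297,97]]))
cv2.imwrite('pics/w3c.png',im[60:330,180:460])
E
```

```text
t: 4.37
tcp_pos: [590.7, 269.4, 160.8]
eef_rot: [-0.857, -3.015, 0.011]
wrist_force: [-0.4, -0.5, -0.4]
gripper_width: 87.8
grasp_force: 0.0
[590.72691847 269.44933004 160.79206973] [-0.85711539 -3.01532084  0.01100969]
[[319.80453367 244.03686517]
 [318.55692436 143.2926239 ]]
```

View pics/w3c.png

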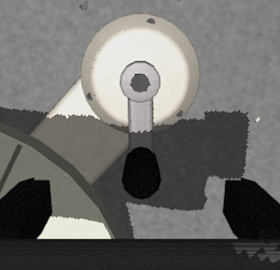

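The hub is at (320,141) and the knob top at about (322,240), which matches the prediction. Next: descend and grip.

```bash
python3 -m crank '[[[-0.001,0.001,0.02],[0,0,0]],[[-0.001,0.001,0.02],[0,0,0]],[[-0.001,0,0.015],[0,0,0]],[[0,0,0],[0,0,0]]]'
python3 -m crank '[[[0,0,0],[0,0,0]],[[0,0,0],[0,0,0]],[[0,0,0],[0,0,0]],[[0,0,0],[0,0,0]],[[0,0,0],[0,0,0]],[[0,0,0],[0,0,0]],[[0,0,0],[0,0,0]],[[0,0,0],[0,0,0]]]' 0 12
```

```text
t: 4.75
tcp_pos: [597.6, 270.4, 110.3]
eef_rot: [-0.858, -3.021, 0.004]
wrist_force: [-0.7, -0.7, -0.2]
gripper_width: 88.4
grasp_force: 0.0
t: 5.42
tcp_pos: [597.7, 271.7, 111.8]
eef_rot: [-0.856, -3.023, 0.0]
wrist_force: [-0.4, -0.0, -0.3]
gripper_width: 37.0
grasp_force: 0.0
```

```bash
python3 -m crank '[[[0,0,0.006],[0,0,0]],[[0,0,0],[0,0,0]],[[0,0,0],[0,0,0]],[[0,0,0],[0,0,0]],[[0,0,0],[0,0,0]],[[0,0,0],[0,0,0]]]'
```

```text
t: 5.92
tcp_pos: [597.2, 271.2, 104.7]
eef_rot: [-0.855, -3.022, 0.002]
wrist_force: [1.1, 0.0, -9.1]
gripper_width: 23.6
grasp_force: 12.0
```

```bash
python3 -m crank '[[[0.0004,-0.0066,0],[0,0,0.12]],[[0.0004,-0.0066,0],[0,0,0.12]],[[0.0004,-0.0066,0],[0,0,0.12]],[[0.0004,-0.0066,0],[0,0,0.12]],[[0,0,0],[0,0,0]]]'
```

```text
t: 6.33
tcp_pos: [578.2, 250.6, 104.8]
eef_rot: [1.557, 2.728, -0.007]
wrist_force: [0.9, -4.5, -10.6]
gripper_width: 23.3
grasp_force: 12.0
```

```bash
python3 -m crank '[[[0.0004,-0.0066,0],[0,0,0.12]],[[0.0004,-0.0066,0],[0,0,0.12]],[[0.0004,-0.0066,0],[0,0,0.12]],[[0.0004,-0.0066,0],[0,0,0.12]],[[0.0004,-0.0066,0],[0,0,0.12]],[[0.0004,-0.0066,0],[0,0,0.12]],[[0,0,0],[0,0,0]]]'
python3 -m crank '[[[0.0004,-0.0066,0],[0,0,0.12]],[[0.0004,-0.0066,0],[0,0,0.12]],[[0.0004,-0.0066,0],[0,0,0.12]],[[0.0004,-0.0066,0],[0,0,0.12]],[[0.0004,-0.0066,0],[0,0,0.12]],[[0.0004,-0.0066,0],[0,0,0.12]],[[0,0,0],[0,0,0]]]'
python3 - <<'E'
from h import *
im=vision.grab_frame('top')[:,:,::-1].copy();cv2.imwrite('pics/t2.png',im);c=cam('top');print(r.observe()['joint_positions'])
h=cv2.cvtColor(im,cv2.COLOR_BGR2HSV);y=(h[...,0]>15)&(h[...,0]<35)&(h[...,1]>130)&(h[...,2]>60)
for st,ce,p in blobs(y,15):
    if 190<ce[0]<310:P=ray(c,p,66)[:,:2].astype(np.float32);print('clamp',st,ce,cv2.minAreaRect(P),P.mean(0))
E
```

```text
t: 6.92
tcp_pos: [538.5, 243.0, 104.8]
eef_rot: [2.414, 2.007, -0.013]
wrist_force: [-3.5, -9.6, -4.6]
gripper_width: 23.4
grasp_force: 12.0
t: 7.5
tcp_pos: [502.7, 266.3, 104.7]
eef_rot: [2.966, 1.033, -0.014]
wrist_force: [-9.0, -4.9, -1.1]
gripper_width: 23.7
grasp_force: 12.0
[-0.41707154  0.5920933  -0.19686002  1.83410557  0.16112597  0.74019712
 -1.59715988]
clamp [253, 203, 18, 9, 91] [261.7, 206.9] ((507.74920654296875, 25.607379913330078), (14.829837799072266, 48.51543045043945), 11.671116828918457) [507.74673   25.637808]
clamp [207, 244, 14, 16, 101] [213.0, 251.7] ((383.5718994140625, 165.19198608398438), (45.508270263671875, 17.89521598815918), 36.56165313720703) [384.0053  164.98122]
```

```bash
python3 -m crank '[[[0.0004,-0.0066,0],[0,0,0.12]],[[0.0004,-0.0066,0],[0,0,0.12]],[[0.0004,-0.0066,0],[0,0,0.12]],[[0.0004,-0.0066,0],[0,0,0.12]],[[0.0001,-0.0027,0],[0,0,0.05]],[[0,0,0],[0,0,0]],[[0,0,0],[0,0,0]],[[0,0,0],[0,0,0]]]'
python3 - <<'E'
from h import *
im=vision.grab_frame('top')[:,:,::-1].copy();cv2.imwrite('pics/t3.png',im);c=cam('top')
h=cv2.cvtColor(im,cv2.COLOR_BGR2HSV);y=(h[...,0]>15)&(h[...,0]<35)&(h[...,1]>130)&(h[...,2]>60)
for st,ce,p in blobs(y,15):
    if 190<ce[0]<310:P=ray(c,p,66)[:,:2].astype(np.float32);print('clamp',st,ce,cv2.minAreaRect(P),P.mean(0));v=P.mean(0)-[615.5,54];print(np.degrees(np.arctan2(v[1],v[0])),np.hypot(*v))
cv2.imwrite('pics/t3c.png',cv2.resize(im[100:250,140:430],None,fx=2.75,fy=2.75,interpolation=cv2.INTER_CUBIC))
E
```

```text
t: 8.22
tcp_pos: [493.2, 293.8, 104.8]
eef_rot: [3.133, 0.231, -0.008]
wrist_force: [-6.1, 0.0, -6.3]
gripper_width: 23.4
grasp_force: 12.0
clamp [239, 205, 18, 7, 92] [247.7, 208.4] ((504.49078369140625, 65.58058166503906), (48.96348190307617, 14.8146333694458), 82.29170989990234) [504.388    65.67447]
174.0019751981079 111.72363072236482
clamp [206, 244, 14, 17, 103] [212.6, 251.8] ((383.7168884277344, 166.17138671875), (48.08024978637695, 17.080310821533203), 33.50606918334961) [383.713   165.99774]
154.2105133814573 257.4270802178906
```

View pics/t3c.png

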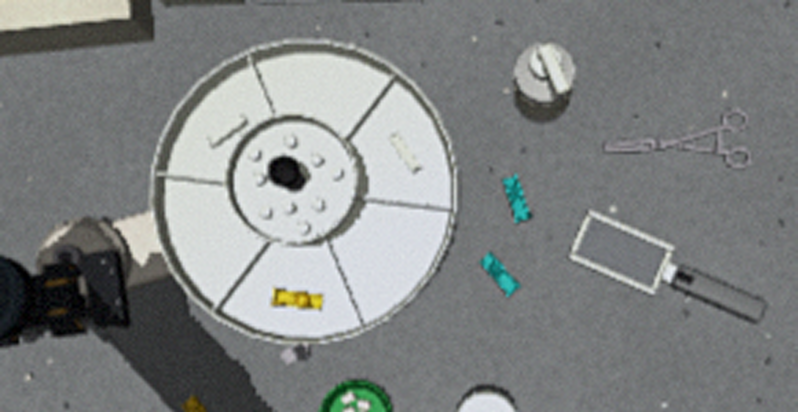

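The clamp now sits in line with the tab (crop (298,298) against (293,353)), top-camera position (504.4,65.7) with its length along about 82°. The magnifier hasn't moved. Next: release, rise and travel to the magnifier.

```bash
python3 -m crank '[[[0,0,0],[0,0,0]],[[0,0,0],[0,0,0]],[[0,0,0],[0,0,0]],[[0,0,0],[0,0,0]],[[0,0,0],[0,0,0]],[[0,0,0],[0,0,0]]]' 0.088
python3 -m crank '[[[0,0,-0.01],[0,0,0]],[[0,0,-0.03],[0,0,0]],[[0,0,-0.035],[0,0,0]],[[0,0,-0.035],[0,0,0]],[[0,0,-0.035],[0,0,0]],[[0,0,-0.035],[0,0,0]],[[0,0,0],[0,0,0]]]'
```

```text
t: 8.77
tcp_pos: [496.8, 293.0, 106.1]
eef_rot: [-3.133, -0.22, -0.001]
wrist_force: [1.2, 0.2, -0.3]
gripper_width: 61.5
grasp_force: 0.0
t: 9.35
tcp_pos: [499.5, 295.0, 294.0]
eef_rot: [-3.128, -0.219, -0.017]
wrist_force: [1.5, 0.3, 1.2]
gripper_width: 87.8
grasp_force: 0.0
```

```bash
python3 -m crank '[[[-0.005,0.039,0],[0,0,0]],[[-0.005,0.039,0],[0,0,0]],[[-0.005,0.039,0],[0,0,0]],[[-0.005,0.039,0],[0,0,0]],[[-0.005,0.039,0],[0,0,0]],[[-0.005,0.039,0],[0,0,0]],[[-0.005,0.039,0],[0,0,0]],[[-0.005,0.039,0],[0,0,0]]]'
python3 -m crank '[[[-0.005,0.039,0],[0,0,0]],[[-0.005,0.039,0],[0,0,0]],[[-0.005,0.039,0],[0,0,0]],[[-0.005,0.039,0],[0,0,0]],[[-0.005,0.039,0],[0,0,0]],[[-0.005,0.039,0],[0,0,0]],[[-0.005,0.039,0],[0,0,0]],[[-0.005,0.039,0],[0,0,0]]]'
python3 -m crank '[[[0,0,0],[0,0,-0.123]],[[0,0,0],[0,0,-0.123]],[[0,0,0],[0,0,-0.123]],[[0,0,0],[0,0,-0.123]],[[0,0,0],[0,0,-0.123]],[[0,0,0],[0,0,-0.123]],[[0,0,0],[0,0,-0.123]],[[0,0,0],[0,0,-0.123]]]'
python3 -m crank '[[[0,0,0],[0,0,0]],[[0,0,0],[0,0,0]]]'
python3 - <<'E'
from h import *
s=r.observe();im=vision.grab_frame('wrist')[:,:,::-1].copy();cv2.imwrite('pics/w4.png',im)
np.savez('w4.npz',tcp_pos=s['tcp_pos'],eef_rot=s['eef_rot']);print(s['tcp_pos'],s['eef_rot'],s['joint_positions'],s['t'])
E
```

```text
t: 10.02
tcp_pos: [499.9, -23.4, 286.5]
eef_rot: [-3.134, -0.22, -0.002]
wrist_force: [1.0, 0.2, -0.1]
gripper_width: 87.8
grasp_force: 0.0
t: 10.68
tcp_pos: [503.8, -337.9, 286.4]
eef_rot: [3.134, 0.22, 0.001]
wrist_force: [1.1, -0.1, 0.3]
gripper_width: 87.8
grasp_force: 0.0
t: 11.35
tcp_pos: [504.0, -336.1, 286.3]
eef_rot: [2.653, 1.682, 0.0]
wrist_force: [0.8, 0.6, 0.7]
gripper_width: 88.1
grasp_force: 0.0
t: 11.52
tcp_pos: [504.0, -336.2, 286.1]
eef_rot: [2.661, 1.669, 0.001]
wrist_force: [-0.3, 0.1, -0.6]
gripper_width: 87.9
grasp_force: 0.0
[ 503.9959862  -336.19891374  286.13240835] [2.66129690e+00 1.66884263e+00 6.80116891e-04] [ 0.47997879  0.41423736  0.04629233  1.61298912 -0.02100543  1.11435447
  0.08100004] 11.5167
```

View pics/w4.png

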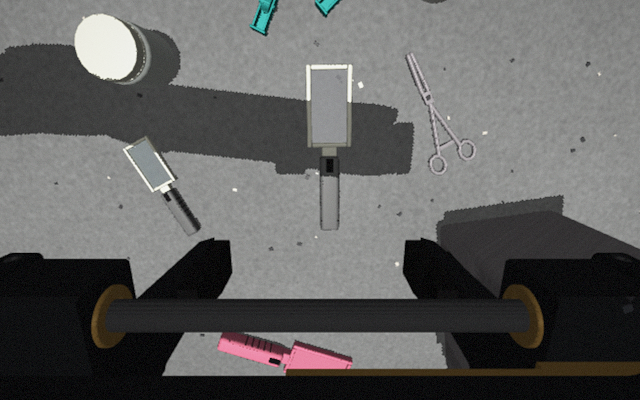

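Wrist view: magnifier frame corners are at (307,66), (352,66), (351,147) and (308,147), and the handle runs from (330,157) to (330,229). The forceps rings and small magnifier are well clear.

Run:
```python
from h import *
s=dict(np.load('w4.npz'));c=cam('wrist',s)
f=ray(c,[(307,66),(352,66),(351,147),(308,147)],12);L=f.mean(0);h=ray(c,[(330,157),(330,229)],22);e=h[1]
d=((f[0]+f[1])-(f[2]+f[3]))[:2];print(f.round(1),L,h.round(1),np.degrees(np.arctan2(d[1],d[0])),np.linalg.norm(d)/2)
v=(L-e)[:2];print('h dir',np.degrees(np.arctan2(v[1],v[0])),np.linalg.norm(v));u=v/np.linalg.norm(v)
g=e[:2]+u*61;print('grip',g)
W=Ro.from_rotvec(s['eef_rot']).as_matrix();print('toolx',np.degrees(np.arctan2(W[1,0],W[0,0])),W.T@(np.r_[g,3.5]-s['tcp_pos']))
```

```text
[[ 546.8 -220.9   12. ]
 [ 596.8 -245.    12. ]
 [ 555.2 -335.    12. ]
 [ 504.1 -310.3   12. ]] [ 550.72203811 -277.79206559   12.        ] [[ 524.9 -333.4   22. ]
 [ 482.3 -424.2   22. ]] 64.83447094931775 99.1276237608449
h dir 64.9433102105012 161.6551540436714
grip [ 508.093093   -368.97448207]
toolx 64.18190107545647 [-27.77388408  17.81860932 282.63618123]
```

```bash
python3 -m crank '[[[-0.007,0.0045,0.035],[0,0,-0.012]],[[-0.007,0.0045,0.035],[0,0,0]],[[-0.007,0.0045,0.035],[0,0,0]],[[-0.007,0.0045,0.035],[0,0,0]],[[0,0,0.035],[0,0,0]],[[0,0,0.035],[0,0,0]],[[0,0,0.03],[0,0,0]],[[0,0,0],[0,0,0]]]'
python3 -m crank '[[[0,0,0.012],[0,0,0]],[[0,0,0],[0,0,0]],[[0,0,0],[0,0,0]],[[0,0,0],[0,0,0]]]'
```

```text
t: 12.23
tcp_pos: [504.7, -366.4, 39.8]
eef_rot: [-2.643, -1.682, 0.007]
wrist_force: [-1.3, 0.9, -0.8]
gripper_width: 87.8
grasp_force: 0.0
t: 12.57
tcp_pos: [509.6, -369.9, 35.6]
eef_rot: [2.646, 1.688, 0.002]
wrist_force: [0.4, 0.1, 0.1]
gripper_width: 88.0
grasp_force: 0.0
```

```bash
python3 -m crank '[[[0,0,0.012],[0,0,0]],[[0,0,0.012],[0,0,0]],[[0,0,0.0075],[0,0,0]],[[0,0,0],[0,0,0]],[[0,0,0],[0,0,0]]]'
python3 -m crank '[[[0,0,0],[0,0,0]],[[0,0,0],[0,0,0]],[[0,0,0],[0,0,0]],[[0,0,0],[0,0,0]],[[0,0,0],[0,0,0]],[[0,0,0],[0,0,0]],[[0,0,0],[0,0,0]],[[0,0,0],[0,0,0]]]' 0 20
python3 -m crank '[[[0,0,0],[0,0,0]],[[0,0,0],[0,0,0]],[[0,0,0],[0,0,0]],[[0,0,0],[0,0,0]],[[0,0,0],[0,0,0]],[[0,0,0],[0,0,0]]]' - 45
```

```text
t: 12.98
tcp_pos: [508.0, -368.8, 1.2]
eef_rot: [-2.648, -1.689, 0.001]
wrist_force: [-0.5, 0.3, -0.5]
gripper_width: 87.9
grasp_force: 0.0
t: 13.65
tcp_pos: [508.5, -369.1, 2.2]
eef_rot: [2.648, 1.69, 0.0]
wrist_force: [0.1, 0.2, 0.2]
gripper_width: 36.7
grasp_force: 0.0
t: 14.15
tcp_pos: [508.2, -369.0, 2.2]
eef_rot: [-2.648, -1.69, 0.0]
wrist_force: [-2.0, 0.2, 0.4]
gripper_width: 25.4
grasp_force: 45.0
```

```bash
python3 -m crank '[[[0,0,-0.01],[0,0,0]],[[0,0,-0.02],[0,0,0]],[[0,0,-0.03],[0,0,0]],[[0,0,-0.03],[0,0,0]],[[0,0,-0.03],[0,0,0]],[[0,0,-0.03],[0,0,0]],[[0,0,0],[0,0,0]],[[0,0,0],[0,0,0]]]'
python3 -m crank '[[[0,0,0],[0,0,-0.06]],[[0,0,0],[0,0,-0.06]],[[0,0,0],[0,0,-0.06]],[[0,0,0],[0,0,-0.06]],[[0,0,0],[0,0,-0.06]],[[0,0,0],[0,0,0]],[[0,0,0],[0,0,0]],[[0,0,0],[0,0,0]]]'
python3 - <<'E'
from h import *
s=r.observe();im=vision.grab_frame('wrist')[:,:,::-1].copy();cv2.imwrite('pics/w5.png',im)
t=vision.grab_frame('top')[:,:,::-1].copy();cv2.imwrite('pics/t5.png',t)
np.savez('w5.npz',tcp_pos=s['tcp_pos'],eef_rot=s['eef_rot']);print(s['tcp_pos'],s['eef_rot'],s['wrist_force'],s['moment'])
E
```

```text
t: 14.82
tcp_pos: [509.6, -369.9, 154.5]
eef_rot: [2.645, 1.688, 0.003]
wrist_force: [0.0, 0.2, -2.5]
gripper_width: 25.6
grasp_force: 45.0
t: 15.48
tcp_pos: [508.0, -368.8, 151.4]
eef_rot: [-2.367, -2.064, 0.001]
wrist_force: [-0.5, 0.2, -2.0]
gripper_width: 25.4
grasp_force: 45.0
[ 507.96502468 -368.79266044  151.36138904] [-2.36683061e+00 -2.06363108e+00  6.43423173e-04] [-0.53182684  0.2074328  -2.01700941] [-0.05714536 -0.07871618 -0.010734  ]
```

View pics/w5.png

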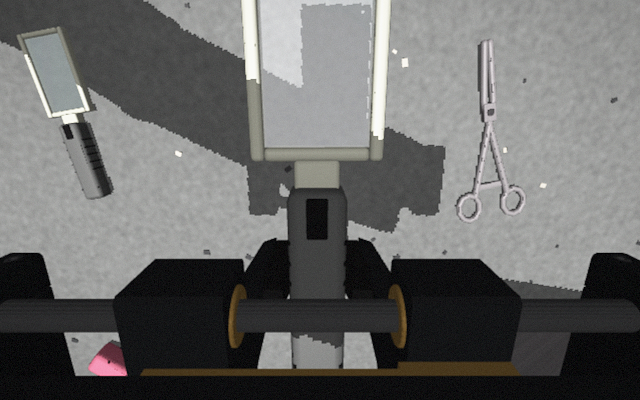

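The magnifier is held straight along the tool, with its frame's near edge at row 158 between columns 252 and 381, and side edges at 244 and 391 on row 0. I'll check the tilt against a projection and then carry it over.

Run:
```python
from h import *
m=vision.camera_model('wrist');T=m['T_tool_cam'];c=(m,T[:3,:3],T[:3,3])
for z in(-9.8,2.2):print(z,proj(c,[[49.6,-29,z],[49.6,29,z],[100,-29,z],[100,29,z],[120,-29,z],[120,29,z]]).round(1).tolist())
```

```text
-9.8 [[248.4, 165.0], [382.1, 165.0], [240.4, 36.4], [389.7, 36.5], [236.7, -23.2], [393.2, -23.2]]
2.2 [[253.7, 160.5], [377.0, 160.5], [247.0, 42.5], [383.4, 42.5], [243.9, -11.6], [386.4, -11.5]]
```

```bash
python3 -m crank '[[[0.02,-0.004,0],[0,0,0]],[[0.036,-0.007,0],[0,0,0]],[[0.036,-0.007,0],[0,0,0]],[[0.036,-0.007,0],[0,0,0]],[[0.036,-0.007,0],[0,0,0]],[[0.036,-0.007,0],[0,0,0]],[[0.036,-0.007,0],[0,0,0]],[[0.03,-0.006,0],[0,0,0]]]'
python3 -m crank '[[[0.03,-0.005,0],[0,0,0]],[[0.02,-0.003,0],[0,0,0]],[[0.01,-0.001,0],[0,0,0]],[[0,0,0],[0,0,0]],[[0,0,0],[0,0,0]],[[0,0,0],[0,0,0]],[[0,0,0],[0,0,0]]]'
python3 - <<'E'
from h import *
s=r.observe();t=vision.grab_frame('top')[:,:,::-1].copy();cv2.imwrite('pics/t6.png',t)
w=vision.grab_frame('wrist')[:,:,::-1].copy();cv2.imwrite('pics/w6.png',w)
np.savez('w6.npz',tcp_pos=s['tcp_pos'],eef_rot=s['eef_rot']);print(s['tcp_pos'],s['eef_rot'],s['t'])
a=cv2.resize(t[150:250,200:340],(560,400),interpolation=cv2.INTER_CUBIC);b=np.zeros((600,560,3),np.uint8);b[:400]=a;b[400:,:320]=cv2.resize(w,(320,200));cv2.imwrite('pics/c6.png',b)
E
```

```text
t: 16.25
tcp_pos: [492.4, -95.7, 152.4]
eef_rot: [-2.365, -2.067, -0.001]
wrist_force: [0.8, 0.2, -1.2]
gripper_width: 25.5
grasp_force: 45.0
t: 16.83
tcp_pos: [491.9, -39.8, 152.1]
eef_rot: [2.369, 2.063, -0.001]
wrist_force: [-1.3, -0.0, -2.0]
gripper_width: 25.5
grasp_force: 45.0
[491.87329209 -39.84516901 152.14134915] [ 2.36894857e+00  2.06264082e+00 -9.57929892e-04] 16.8333
```

View pics/c6.png

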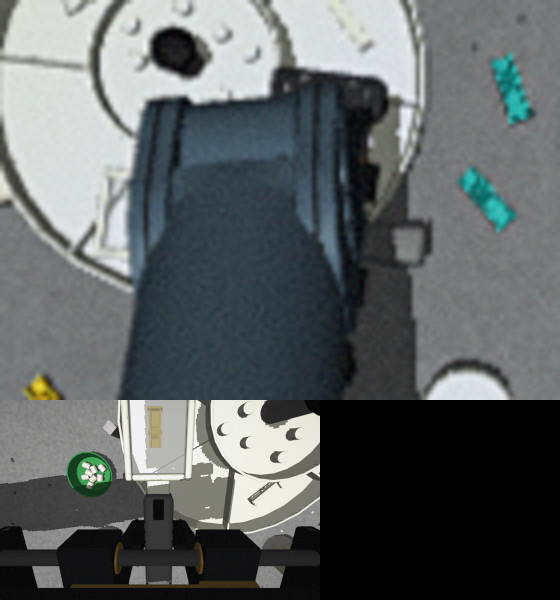

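Through the lens, the wrist view shows the clamp at about (310,54) in full-image pixels; the arm blocks the top camera. I'll measure the clamp against the lens in this view.

```bash
cat > m.py <<'E'
from h import *
import sys
def meas(im,s):
    c=cam('wrist',s);W=Ro.from_rotvec(s['eef_rot']).as_matrix()
    h=cv2.cvtColor(im,cv2.COLOR_BGR2HSV);y=(h[...,0]>13)&(h[...,0]<32)&(h[...,1]>55)&(h[...,2]>70)
    y=cv2.morphologyEx(y.astype(np.uint8),cv2.MORPH_CLOSE,np.ones((5,5)))
    for st,ce,p in blobs(y,100):
        if 240<ce[0]<390 and ce[1]<150:
            P=ray(c,p,66);q=(P-s['tcp_pos'])@W;R=cv2.minAreaRect(q[:,:2].astype(np.float32))
            print(st,'world',P.mean(0).round(1),'tool',R)
    g=cv2.cvtColor(im,cv2.COLOR_BGR2GRAY)
    for row in(100,130):
        x=np.arange(225,410);print(row,[int(v) for v in x[np.abs(np.gradient(g[row,225:410].astype(float)))>25]])
    print([int(v) for v in np.arange(130,180)[np.abs(np.gradient(g[130:180,280].astype(float)))>20]])
E
python3 - <<'E'
from m import *
meas(cv2.imread('pics/w6.png'),dict(np.load('w6.npz')))
E
```

```text
[295, 13, 30, 82, 1986] world [502.9  68.2  66. ] tool ((107.4167709350586, -3.983645439147949), (18.92043685913086, 50.109771728515625), 89.62858581542969)
100 [244, 245, 259, 260, 262, 263, 264, 290, 372, 373, 386, 403, 404]
130 [227, 228, 249, 250, 260, 261, 262, 264, 273, 274, 292, 371, 372, 383, 384]
[145, 146, 147, 148, 149, 150, 160, 161, 175]
```

```bash
python3 -m crank '[[[0.003,-0.0015,0],[0,0,0]],[[0.0038,-0.002,0],[0,0,0]],[[0,0,0.012],[0,0,0]],[[0,0,0.012],[0,0,0]],[[0,0,0.01],[0,0,0]],[[0,0,0.006],[0,0,0]],[[0,0,0],[0,0,0]],[[0,0,0],[0,0,0]]]'
python3 -m crank '[[[0,0,0],[0,0,0]],[[0,0,0],[0,0,0]],[[0,0,0],[0,0,0]]]'
python3 - <<'E'
from m import *
s=r.observe();w=vision.grab_frame('wrist')[:,:,::-1].copy();cv2.imwrite('pics/w7.png',w);print(s['tcp_pos']);meas(w,s)
E
```

```text
t: 17.6
tcp_pos: [489.2, -30.6, 112.1]
eef_rot: [-2.366, -2.066, 0.001]
wrist_force: [0.4, 0.3, -1.7]
gripper_width: 25.6
grasp_force: 45.0
t: 17.85
tcp_pos: [489.7, -30.7, 112.7]
eef_rot: [2.366, 2.066, 0.001]
wrist_force: [-0.2, 0.7, -1.5]
gripper_width: 25.4
grasp_force: 45.0
[489.70275605 -30.66638829 112.68576088]
[297, 9, 37, 98, 2881] world [503.   69.3  66. ] tool ((99.31084442138672, -0.3111906051635742), (19.46375274658203, 50.058349609375), 89.9719009399414)
100 [233, 234, 238, 239, 246, 247, 248, 259, 260, 262, 263, 264, 279, 372, 373, 386]
130 [241, 242, 246, 247, 249, 250, 261, 262, 264, 265, 266, 280, 369, 371, 372, 384, 409]
[145, 146, 147, 148, 149, 150, 159, 161, 164, 165]
```

```bash
python3 -m crank '[[[-0.0005,0,0.005],[0,0,0]],[[-0.0005,0,0.005],[0,0,0]],[[0,0,0.0045],[0,0,0]],[[0,0,0],[0,0,0]],[[0,0,0],[0,0,0]],[[0,0,0],[0,0,0]],[[0,0,0],[0,0,0]],[[0,0,0],[0,0,0]]]'
python3 - <<'E'
from m import *
s=r.observe();w=vision.grab_frame('wrist')[:,:,::-1].copy();cv2.imwrite('pics/w8.png',w);print(s['tcp_pos'],s['wrist_force'],np.abs(s['dq']).max());meas(w,s)
E
```

```text
t: 18.57
tcp_pos: [489.3, -31.6, 97.8]
eef_rot: [2.366, 2.067, 0.0]
wrist_force: [0.2, -0.2, -1.7]
gripper_width: 25.4
grasp_force: 45.0
[489.32078993 -31.63097408  97.84670843] [ 0.20712644 -0.18932684 -1.73061325] 0.001989967524439947
[296, 0, 40, 106, 3386] world [502.8  68.5  66. ] tool ((99.55201721191406, 0.015303611755371094), (19.303178787231445, 49.59912109375), 89.98128509521484)
100 [226, 227, 231, 232, 233, 246, 247, 248, 259, 260, 262, 263, 264, 273, 372, 373, 386]
130 [235, 236, 240, 241, 242, 248, 249, 250, 260, 261, 262, 264, 265, 266, 275, 369, 371, 372]
[148, 149, 159, 161, 166, 167]
```

View pics/w8.png

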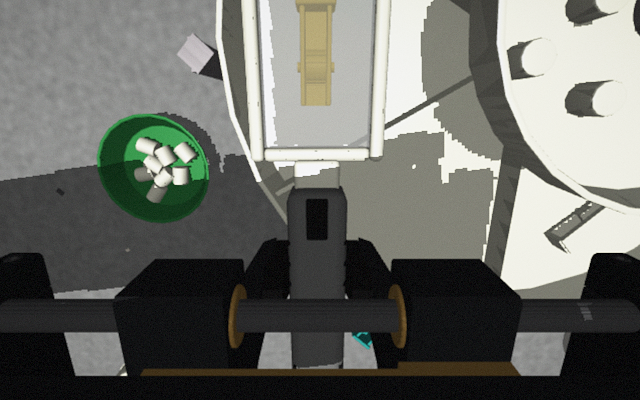

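The clamp (296–336, rows 0–106) lies centred and parallel under the lens, with nothing touching and the arm at rest.

```bash
python3 -c "
from plant import hand_in
print(hand_in())"
```

```text
the job is handed in; nothing more can be done
None
```

The job is handed in, with no verdict shown: the clamp is at the index tab, and the magnifier is held still over it, about 1 mm off centre, parallel, and by my estimate 20 mm above it.

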